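# Finish the printed city model on its plywood base

### The arm

A 6-joint arm with a two-finger parallel gripper is mounted at the origin on the work surface. World frame = base frame: x ahead of the robot, y to its left, z up, the work surface at z = 0. Lengths are in m, angles in rad, forces in N, time in s.
With the tool pointing down it reaches from about 0.25 to 0.725 m from the base axis. Payload 4 kg.
Tool frame: the origin (TCP) lies midway between the tips of the shut fingers; the grasp point (between the pads) lies 19 mm behind it (bot.grip_point_offset is the distance from the TCP to the grasp point, in m); z points along the fingers, y is the line along which they close (so a half turn about z gives the same grasp; the last joint's range is limited). The gripper opens to 85 mm and grips with 20 to 120 N. Pads are 22 mm wide; open, the fingers measure 114 mm over their backs; the gripper's body (76 mm by 85 mm) begins 54 mm behind the grasp point. The pads swing forward as they close: fully open they stand 13 mm farther back than shut.
Start: joints at [-1.32, 0.241, 0.005, 1.335, 0, 1.571], TCP at [0.124, -0.484, 0.231] pointing down, gripper open.
Joint ranges: [-2.72, 2.72], [-1.05, 1.87], [-1.09, 1.28], [-1.99, 2.15], [-1.42, 1.44], [-3.14, 3.14]. Speed limits (rad/s): [2.79, 2.79, 3.14, 3.14, 3.14, 3.14].

### API

Orientations are given as a unit quaternion [x, y, z, w].
In Python, from workcell import bot gives the robot as it stands.
- The arm moves only by the tool step_arm, never from a script. Its argument "targets" is text: rows parted by semicolons, each of 7 numbers parted by spaces: the opening, from -1 (shut) to 1 (fully open), so that 0 is half open, then the shift along the world's x, y, z normalised to -1 to 1, where 1 is 0.5 m, then the turn, a rotation vector about the world's x, y, z normalised to -1 to 1, where 1 is pi/4 rad. In form: gripper x y z wx wy wz; .... A call has 1 to 10 rows; each row is the pose to reach, as a shift and turn from the pose commanded when the call began; what a row does not reach only later rows make up. A row lasts 1/12 s, in which the tool goes at most 41.7 mm and 7.16 degrees, less where a joint would pass 70% of its speed; a pose out of reach is approached as far as the arm can. A call with a number of a shift or a turn outside -1 to 1 is refused whole. A call with a gripper value outside its range is refused whole. The fingers move at their own pace and stop on an object; the grip force is fixed at half the most. Time passes only in rows, so rows that repeat a pose let the fingers close. It gives the time, the measured TCP pose, the force, the opening and the grip force at its end, in the units of the state.
- bot.get_obs(): the state, without advancing time (a new reading comes with each control period).
- bot.camera(name): name is "scene" or "top" or "wrist"; returns the picture (480x640x3 uint8, red, green, blue); there is no depth.
- bot.camera_info(name): a dict with "vertical_fov" (degrees; the focal length in pixels is half the picture's height over the tangent of half this angle, whatever the lens; pixels are square), "cx", "cy" (the principal point, pixels), "D" ([k1, k2, p1, p2, k3] as OpenCV has them; the pictures are not rectified), "pose" (4x4, takes a point from camera to world coordinates). Camera axes: x right, y up, looking along -z (the intrinsics and any distortion apply to the point x, -y, -z); pixel columns grow to the right and rows downward; lengths in m; the calibration is good to about 2 mm. A picture is of the moment at which its call begins: read the wrist's pose just before it. camera_info takes no time and is no camera call; for the wrist camera it gives the pose at the moment of the call.
- bot.job_done(): hands the job in; it is judged then, once.
The state is a dict: "clock": time; "joint_pos": joint angles; "joint_vel": joint speeds; "tau": joint torques, N m; "eef_pos": TCP position; "tool_rot": TCP orientation; "ft_force": force on the tool from outside, world axes, zero at the start; "ft_torque": the same for the moment, N m; "grip_width": finger opening in m; "grasp_force": force on a finger pad.
Only numpy, scipy, OpenCV 4.12 (cv2) and the standard library are available. Lean on these libraries where they do the work, as an engineer would, in place of code of your own. Each camera call takes 0.05 s, during which the arm holds its last target. There are 200 camera calls.

### The job

Finish the white printed city model by setting each loose building upright in the middle of its plot on the plywood base: the round hall goes in the centre plot, between the glued-on station and arch, and the dome is centred on top of the hall. The taller tower goes in the plot directly behind the station (on the side away from the robot), and the shorter tower in the plot directly in front of the arch (on the robot's side). The long block goes in the plot directly in front of the round hall, turned so that its length runs front to back along the streets.

Things in the scene. Friction and masses are not known exactly. Their poses are not given: they have to be found in the camera images.
- base: Fixed plywood board, 280 (x) by 320 (y) mm, 12 mm thick, lying on the table and turned up to 13 degrees. Origin: centre of its underside. x points away from the robot (to the back), y to the left. Dark engraved streets, flush, divide it into 3 rows (front, middle, back; centres at x = -90, 0, 90 mm) by 3 columns (centres at y = -100, 0, 100 mm) of plots; outer plots are a little larger, up to the board's edge: the middle of a plot is at these centres.
- station: Glued-on white print of a station: a long barrel-vaulted hall with grey ribs, 64 (x) by 46 (y) by 29 mm high. It stands in the middle row, in the left or the right plot, at the plot's centre; origin: centre of its underside, on the board's top. Axes parallel to the board's.
- arch: Glued-on white print of a gate: two square piers and a lintel, 27 (x) by 58 (y) by 43 mm high. It stands in the middle row, in the left or right plot, opposite the station; origin: centre of its underside, on the board's top. Axes parallel to the board's.
- hall: Loose white print: plain round drum with flat top and thin grey windows round its side, 56 mm in diameter, 34 mm high, about 60 g. Starts upright on the table, yaw within 26 degrees of the robot's. Origin: centre of its underside; z is up when upright.
- dome: Loose white print: round dome, with an upright skirt 46 mm in diameter and 18 mm high, then curving in to a small lantern 12 mm in diameter from 36 mm up to the top at 48 mm; flat underside, about 30 g. Starts upright on the table, yaw within 26 degrees of the robot's. Origin: centre of its underside; z is up when upright.
- tall_tower: Loose white print: the taller of the two square towers, 34 by 34 mm and 110 mm high, the top 16 mm stepped in to 24 by 24 mm; about 80 g. Starts upright on the table. Origin: centre of its underside; z is up when upright; sides parallel to x and y, yaw within 26 degrees of the robot's.
- short_tower: Loose white print: the shorter of the two square towers, 34 by 34 mm and 66 mm high, the top 16 mm stepped in to 24 by 24 mm; about 50 g. Starts upright on the table. Origin: centre of its underside; z is up when upright; sides parallel to x and y, yaw within 26 degrees of the robot's.
- block: Loose white print: long flat-sided apartment block, 70 mm long (its x) by 26 mm wide (its y), roof at 40 mm, three small roof boxes up to 45 mm; about 60 g. Starts upright on the table, its length within 26 degrees of straight away from the robot (yaw near 0). Origin: centre of its underside; z is up when upright.
Not all that is in view belongs to the job. What is shaped like the hall but green or yellow is not meant. What is shaped like the tall_tower but red is not meant.

How it is judged:
At the end, for the whole second after the job is handed in: Hall (base centre), tall tower (90 mm behind station), short tower (90 mm before arch) and block (90 mm before base centre, length within 15 degrees of front-back): within 15 mm in x and y, on the board; dome on the hall, centres within 8 mm; heights within 4 mm, upright within 6 degrees, at rest (x of hall in the frame of base between -0.015 and 0.015 m and y of hall in the frame of base between -0.015 and 0.015 m and x of tall_tower in the frame of station between 0.075 and 0.105 m and y of tall_tower in the frame of station between -0.015 and 0.015 m and x of short_tower in the frame of arch between -0.105 and -0.075 m and y of short_tower in the frame of arch between -0.015 and 0.015 m and x of block in the frame of base between -0.105 and -0.075 m and y of block in the frame of base between -0.015 and 0.015 m and horizontal distance between dome and hall below 0.008 m and angle between the x axis of block and the x axis of base, either way round below 0.26 rad and height (world z) of hall between 0.008 and 0.016 m and angle between each of hall, dome, tall_tower, short_tower, block's own z axis and vertical below 0.1 rad and linear speed of each of hall, dome, tall_tower, short_tower, block below 0.02 m/s and angular speed of each of hall, dome, tall_tower, short_tower, block below 0.2 rad/s and height (world z) of dome between 0.042 and 0.05 m and height (world z) of tall_tower between 0.008 and 0.016 m and height (world z) of short_tower between 0.008 and 0.016 m and height (world z) of block between 0.008 and 0.016 m); the robot touches nothing.
It also fails if it takes over 128 s, if anything falls off the work surface, if the arm or the gripper's body presses on something with over 40 N, if the wrist force passes 120 N, or if a joint passes its speed limit or range.

## Working session

There is one attempt and no reset: what is moved stays moved. The work goes in short steps, Python scripts to look and compute and a tool call to move; the robot and the scene stay as the last step left them, time stands still between calls to the robot, and variables do not carry over. Pictures are saved under pics/ and viewed, at most 17 in all, crops included, and the job is handed in when it is done.

Besides the shell and the picture viewer there is one more tool, called after "Call:" as name(argument=value, ...), one argument or row to a line, values as JSON. step_arm: Moves the arm, as the interface text tells. Scaled input: -1 to 1 covers 0.5 m each way for a shift and pi/4 rad each way for a turn. Its arguments: {"type":"object","properties":{"targets":{"type":"string"}},"required":["targets"]}

```bash
mkdir -p pics; ls
python3 - <<'E'
from workcell import bot
import cv2
for n in("scene","top"):
    i=bot.camera_info(n);print(n,i)
    cv2.imwrite(f"pics/{n}0.png",bot.camera(n)[...,::-1])
print(bot.camera_info("wrist"));print(bot.get_obs())
E
```

```text
pics
scene {'vertical_fov': 48.62937219872267, 'cx': 321.86704671824407, 'cy': 231.53540847456492, 'D': array([-0.10326117,  0.        ,  0.        ,  0.        ,  0.        ]), 'pose': array([[ 8.49117167e-01, -4.50293220e-01,  2.76108769e-01,
         8.25121358e-01],
       [ 5.28203780e-01,  7.24756583e-01, -4.42412321e-01,
        -4.40931394e-01],
       [-8.96379513e-04,  5.21501592e-01,  8.53249838e-01,
         1.00124564e+00],
       [ 0.00000000e+00,  0.00000000e+00,  0.00000000e+00,
         1.00000000e+00]])}
top {'vertical_fov': 45.50187369420693, 'cx': 327.4863173999362, 'cy': 247.3545472139751, 'D': array([-0.0793561,  0.       ,  0.       ,  0.       ,  0.       ]), 'pose': array([[ 0.0041287 ,  0.99330368, -0.1154589 ,  0.35677614],
       [-0.99998807,  0.00379983, -0.00306829,  0.07186707],
       [-0.00260902,  0.11547019,  0.99330752,  1.42889754],
       [ 0.        ,  0.        ,  0.        ,  1.        ]])}
{'vertical_fov': 60.13145164336171, 'cx': 326.03198980180935, 'cy': 242.68676571696517, 'D': array([-0.01455995,  0.        ,  0.        ,  0.        ,  0
[... 265 characters left out ...]
}
{'clock': 0.1, 'joint_pos': array([-1.31999838e+00,  2.41352909e-01,  3.87551259e-03,  1.33523749e+00,
       -1.89286043e-05,  1.57079313e+00]), 'joint_vel': array([-0.00053149, -0.00238019,  0.00556511, -0.00014733,  0.00106405,
        0.00082522]), 'tau': array([ 1.13834069e-04, -3.73139977e+01,  2.53008717e+01,  1.08594785e-02,
        1.00689890e-04, -1.53435042e-05]), 'eef_pos': array([ 0.12394075, -0.48380372,  0.2305007 ]), 'tool_rot': array([ 9.92147189e-01,  1.25072122e-01, -1.29366232e-04, -9.50564562e-04]), 'ft_force': array([ 0.16482049, -0.77148783,  0.5430854 ]), 'ft_torque': array([0.00254351, 0.02935824, 0.00636816]), 'grasp_force': 0.0, 'grip_width': 0.08536295395679679}
```

View pics/top0.png

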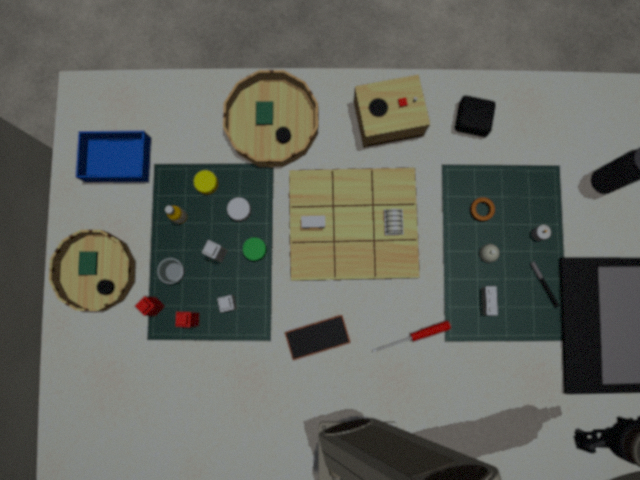

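View pics/scene0.png

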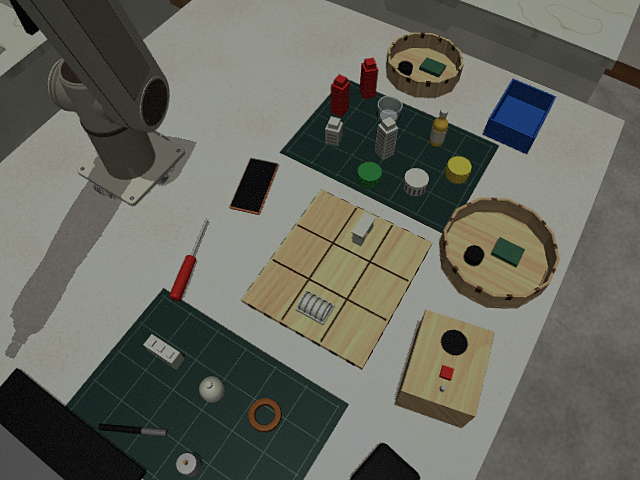

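```bash
cat > h.py <<'E'
import numpy as np,cv2
from workcell import bot
from scipy.spatial.transform import Rotation as R
def ray(info,p):
    f=240/np.tan(np.radians(info["vertical_fov"]/2))
    K=np.array([[f,0,info["cx"]],[0,f,info["cy"]],[0,0,1]])
    u=cv2.undistortPoints(np.array([[p]],float),K,info["D"],criteria=(3,50,1e-9)) if 0 else cv2.undistortPoints(np.array([[p]],float),K,info["D"])
    x,y=u[0,0];T=info["pose"];return T[:3,3],T[:3,:3]@np.array([x,-y,-1])
def at_z(info,p,z):
    o,d=ray(info,p);return o+d*(z-o[2])/d[2]
def tri(*obs):
    A=np.zeros((3,3));b=np.zeros(3)
    for i,p in obs:
        o,d=ray(i,p);d/=np.linalg.norm(d);M=np.eye(3)-np.outer(d,d);A+=M;b+=M@o
    return np.linalg.solve(A,b)
def proj(info,P):
    f=240/np.tan(np.radians(info["vertical_fov"]/2));T=info["pose"]
    c=(np.atleast_2d(P)-T[:3,3])@T[:3,:3];c=c*[1,-1,-1]
    K=np.array([[f,0,info["cx"]],[0,f,info["cy"]],[0,0,1]])
    return cv2.projectPoints(c.reshape(-1,1,3),np.zeros(3),np.zeros(3),K,info["D"])[0][:,0]
E
python3 - <<'E'
from h import *
t=bot.camera_info("top");s=bot.camera_info("scene")
for n,p,q in [("hall",(238,209),(416,175)),("dome",(490,253),(210,384)),("tall",(211,245),(388,124)),("short",(225,303),(334,124)),("block",(489,300),(162,347)),
 ("bFL",(291,280),(320,191)),("bFR",(420,279),(243,299)),("bBL",(289,170),(431,240)),("bBR",(416,168),(362,367)),("green",(254,248),(369,171)),("yellow",(205,181),(459,163))]:
    print(n,tri((t,p),(s,q)).round(3),at_z(t,p,.012).round(3))
T=cv2.imread("pics/top0.png");S=cv2.imread("pics/scene0.png")
a=cv2.resize(T[160:345,145:275],(400,569));b=cv2.resize(T[180:330,455:565],(400,545))
c=np.zeros((570,800,3),np.uint8);c[:569,:400]=a;c[:545,400:]=b
cv2.imwrite("pics/c1.png",c)
E
```

```text
hall [0.615 0.299 0.038] [0.618 0.302 0.012]
dome [ 0.508 -0.326  0.026] [ 0.509 -0.331  0.012]
tall [0.513 0.347 0.106] [0.526 0.368 0.012]
short [0.382 0.323 0.052] [0.382 0.329 0.012]
block [ 0.39  -0.319  0.035] [ 0.391 -0.325  0.012]
bFL [0.44  0.167 0.004] [0.44  0.166 0.012]
bFR [ 0.447 -0.151  0.006] [ 0.443 -0.154  0.012]
bBL [0.718 0.175 0.018] [0.719 0.175 0.012]
bBR [ 0.727 -0.146  0.013] [ 0.725 -0.148  0.012]
green [0.517 0.257 0.032] [0.519 0.26  0.012]
yellow [0.685 0.383 0.04 ] [0.69  0.388 0.012]
```

View pics/c1.png

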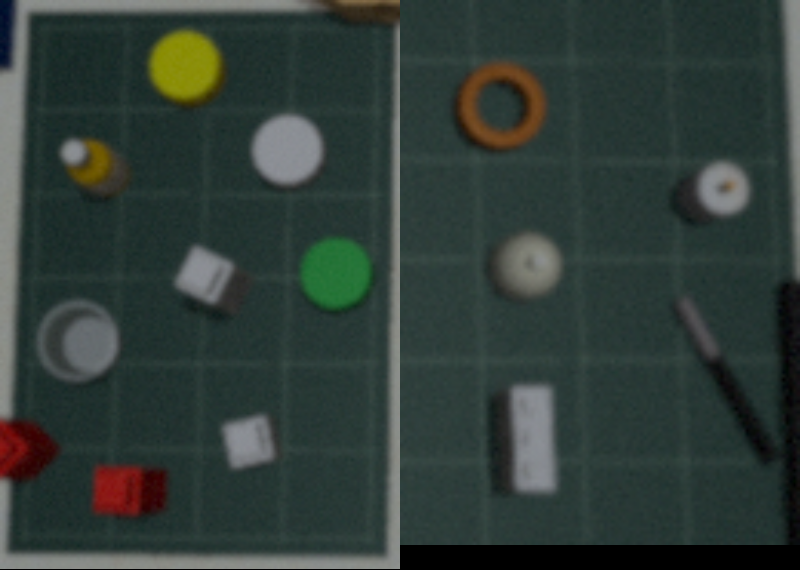

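Candidates by top-camera pixel:
- **Hall:** white drum (238,209). Not green (254,248), yellow (205,181) or the candle (542,232).
- **Tall tower:** white (213,250). Not the red ones (148,305) and (186,320).
- **Short tower:** (225,303).
- **Dome:** (490,253). Not the candle (542,232).
- **Block:** (489,300).

The crop confirms these choices. The arch is in the left plot (312,222) and the station in the right (393,221).

I'll take wrist views on the way to refine the positions.

Call:
step_arm(
  targets="1 0.6 0.36 0.1 0 0 -0.32;1 0.6 0.36 0.1 0 0 -0.32;1 0.6 0.36 0.1 0 0 -0.32;1 0.6 0.36 0.1 0 0 -0.32;1 0.6 0.36 0.1 0 0 -0.32;1 0.6 0.36 0.1 0 0 -0.32;1 0.6 0.36 0.1 0 0 -0.32;1 0.6 0.36 0.1 0 0 -0.32;1 0.6 0.36 0.1 0 0 -0.32;1 0.6 0.36 0.1 0 0 -0.32",
)

```text
clock: 0.93
eef_pos: [0.4285, -0.3014, 0.2813]
tool_rot: [1.0, 0.003, 0.001, -0.0]
ft_force: [0.6, -1.5, -0.5]
grip_width: 0.0852
grasp_force: 0.0
```

```bash
cat > snap.py <<'E'
import sys,pickle
from h import *
n=sys.argv[1];i=bot.camera_info("wrist");im=bot.camera("wrist")
cv2.imwrite(f"pics/{n}.png",im[...,::-1]);pickle.dump(i,open(f"{n}.pkl","wb"));print(i["pose"][:3,3],bot.get_obs()["eef_pos"])
E
python3 snap.py w1
```

```text
[ 0.50065981 -0.30119776  0.42412443] [ 0.42622563 -0.30263881  0.28085713]
```

Call:
step_arm(
  targets="1 0.2 0.6 0 0 0 0;1 0.2 0.6 0 0 0 0;1 0.2 0.6 0 0 0 0;1 0.2 0.6 0 0 0 0;1 0.2 0.6 0 0 0 0;1 0.2 0.6 0 0 0 0;1 0.2 0.6 0 0 0 0;1 0.2 0.6 0 0 0 0;1 0.2 0.6 0 0 0 0;1 0.2 0.6 0 0 0 0",
)

```text
clock: 1.82
eef_pos: [0.5236, -0.0042, 0.2806]
tool_rot: [1.0, 0.001, -0.001, 0.0]
ft_force: [0.1, 0.3, -0.3]
grip_width: 0.0858
grasp_force: 0.0
```

```bash
python3 snap.py w2
```

```text
[ 0.59624026 -0.00418802  0.42307714] [ 0.52336202 -0.00519441  0.28075776]
```

Call:
step_arm(
  targets="1 -0.04 0.56 0 0 0 0;1 -0.04 0.56 0 0 0 0;1 -0.04 0.56 0 0 0 0;1 -0.04 0.56 0 0 0 0;1 -0.04 0.56 0 0 0 0;1 -0.04 0.56 0 0 0 0;1 -0.04 0.56 0 0 0 0;1 -0.04 0.56 0 0 0 0;1 -0.04 0.56 0 0 0 0",
)

```text
clock: 2.62
eef_pos: [0.5181, 0.0407, 0.2813]
tool_rot: [0.999, 0.03, -0.001, -0.017]
ft_force: [0.1, -0.0, -0.5]
grip_width: 0.0854
grasp_force: 0.0
```

```bash
python3 snap.py w3; python3 -c "
import cv2,numpy as np
a=[cv2.resize(cv2.imread(f'pics/w{i}.png'),(400,300),interpolation=3) for i in (1,2,3)]
c=np.vstack([np.hstack(a[:2]),np.hstack([a[2],a[2]*0])]);cv2.imwrite('pics/m1.png',c)"
```

```text
[0.59087238 0.04015015 0.42383249] [0.51812096 0.04077748 0.28132098]
```

View pics/m1.png

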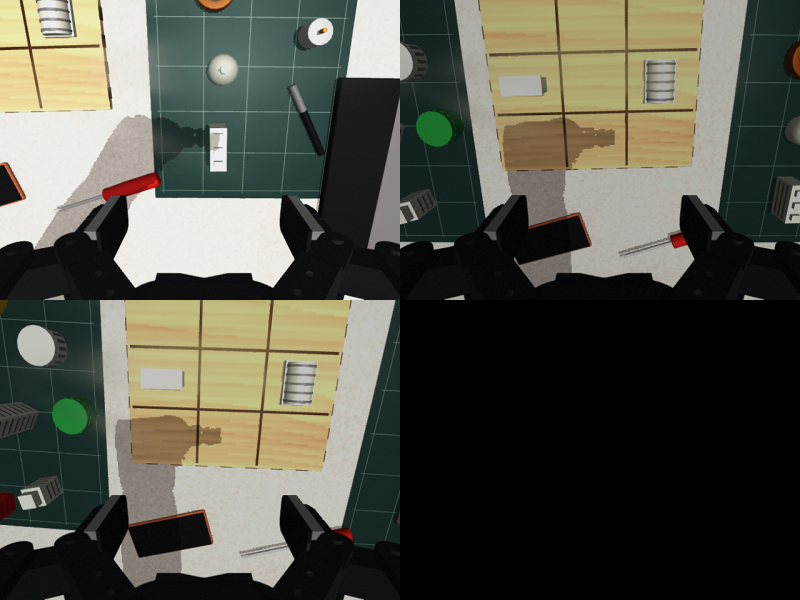

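The first three wrist views are sharp, but the third move stalled after 45 mm, so I'm checking the joints.

```bash
python3 -c "
from workcell import bot
o=bot.get_obs();print({k:o[k].round(3) if hasattr(o[k],'round') else o[k] for k in o})"
```

```text
{'clock': 2.6667, 'joint_pos': array([0.059, 0.266, 0.168, 1.473, 0.033, 3.141]), 'joint_vel': array([ 0.002,  0.   , -0.   , -0.001, -0.001, -0.001]), 'tau': array([-2.6000e-02, -3.8984e+01,  2.5784e+01,  6.0000e-03,  1.0400e-01,
       -0.0000e+00]), 'eef_pos': array([0.518, 0.041, 0.281]), 'tool_rot': array([ 0.999,  0.03 , -0.001, -0.017]), 'ft_force': array([-0.128,  0.559, -0.132]), 'ft_torque': array([-0.056,  0.028,  0.018]), 'grasp_force': 0.0, 'grip_width': 0.08543141675490913}
```

Call:
step_arm(
  targets="1 0 0.05 0 0 0 0;1 0 0.05 0 0 0 0",
)

```text
clock: 2.83
eef_pos: [0.5192, 0.055, 0.2813]
tool_rot: [0.999, 0.04, -0.001, -0.022]
ft_force: [-0.1, -0.5, -0.2]
grip_width: 0.0857
grasp_force: 0.0
```

```bash
python3 -c "
from workcell import bot
o=bot.get_obs();print({k:o[k].round(3) if hasattr(o[k],'round') else o[k] for k in o})"
```

```text
{'clock': 2.8333, 'joint_pos': array([0.079, 0.271, 0.174, 1.474, 0.045, 3.141]), 'joint_vel': array([-0.006, -0.002, -0.006,  0.003, -0.032, -0.001]), 'tau': array([-3.1000e-02, -3.9349e+01,  2.5759e+01,  5.4000e-02,  2.2600e-01,
       -0.0000e+00]), 'eef_pos': array([0.519, 0.055, 0.281]), 'tool_rot': array([ 0.999,  0.04 , -0.001, -0.022]), 'ft_force': array([-0.087, -0.495, -0.188]), 'ft_torque': array([ 0.039, -0.019, -0.033]), 'grasp_force': 0.0, 'grip_width': 0.08569112909141526}
```

Joint 6 hit its limit at ψ=0. I'll turn the tool half round, in the +z direction, while moving left.

Call:
step_arm(
  targets="1 0 0.2 0 0 0 1;1 0 0.2 0 0 0 1;1 0 0.2 0 0 0 1;1 0 0.2 0 0 0 1;1 0 0.2 0 0 0 1;1 0 0.2 0 0 0 1;1 0 0.2 0 0 0 1",
)

```text
clock: 3.42
eef_pos: [0.519, 0.1545, 0.2811]
tool_rot: [0.907, 0.421, -0.01, -0.02]
ft_force: [0.9, -0.6, -0.1]
grip_width: 0.0854
grasp_force: 0.0
```

Call:
step_arm(
  targets="1 0 0.1 0 0 0 1;1 0 0.1 0 0 0 1;1 0 0.1 0 0 0 1;1 0 0.1 0 0 0 1;1 0 0.1 0 0 0 1;1 0 0.1 0 0 0 1;1 0 0.1 0 0 0 1",
)

```text
clock: 4.0
eef_pos: [0.519, 0.2043, 0.2811]
tool_rot: [0.676, 0.736, -0.016, -0.014]
ft_force: [-0.5, 0.2, 0.2]
grip_width: 0.0851
grasp_force: 0.0
```

Call:
step_arm(
  targets="1 0 0 0 0 0 1;1 0 0 0 0 0 1;1 0 0 0 0 0 1;1 0 0 0 0 0 1;1 0 0 0 0 0 1;1 0 0 0 0 0 1;1 0 0 0 0 0 1",
)

```text
clock: 4.58
eef_pos: [0.5189, 0.2042, 0.2813]
tool_rot: [0.343, 0.939, -0.021, -0.007]
ft_force: [-0.2, 0.2, 0.1]
grip_width: 0.0854
grasp_force: 0.0
```

Call:
step_arm(
  targets="1 0 0 0 0 0 1;1 0 0 0 0 0 1;1 0 0 0 0 0 1;1 0 0 0 0 0 1;1 0 0 0 0 0 1;1 0 0 0 0 0 1;1 0 0 0 0 0 1",
)

```text
clock: 5.17
eef_pos: [0.5189, 0.2041, 0.2813]
tool_rot: [-0.042, 0.999, -0.022, 0.001]
ft_force: [1.1, 0.5, 0.2]
grip_width: 0.0855
grasp_force: 0.0
```

```bash
python3 snap.py w4;python3 -c "
from workcell import bot
o=bot.get_obs();print(o['joint_pos'],o['tool_rot'])"
```

```text
[0.44676778 0.20404486 0.42375773] [0.51882557 0.20409713 0.28133166]
[ 0.39735268  0.35472646  0.28996024  1.51851389 -0.04145755  0.31481318] [-0.04137764  0.99890908 -0.02160216  0.00137647]
```

View pics/w4.png

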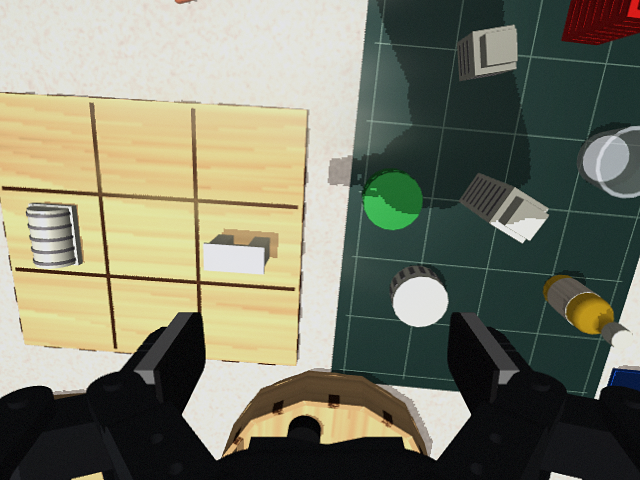

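Run:
```python
from h import *
a=cv2.imread("pics/w4.png")[0:340,380:580];b=cv2.imread("pics/w1.png")[90:350,370:510]
c=np.zeros((600,800,3),np.uint8)
a=cv2.resize(a,None,fx=1.75,fy=1.75,interpolation=cv2.INTER_CUBIC);b=cv2.resize(b,None,fx=2.3,fy=2.3,interpolation=cv2.INTER_CUBIC)
c[:a.shape[0],:350]=a;c[:598,400:400+322]=b;cv2.imwrite("pics/c2.png",c)
```

```text
(no output)
```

View pics/c2.png

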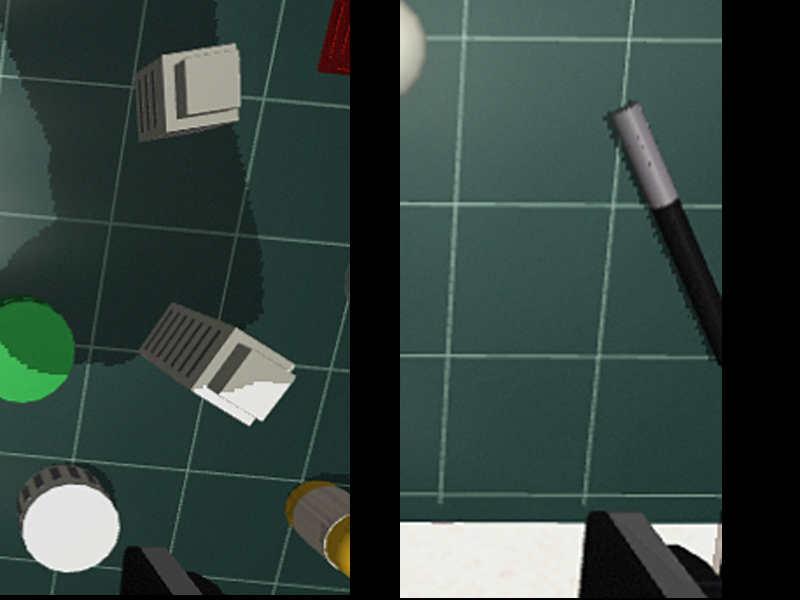

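```bash
cat > meas.py <<'E'
from h import *
import pickle
t=bot.camera_info("top");W={i:pickle.load(open(f"w{i}.pkl","rb")) for i in (1,2,3,4)}
c4=lambda x,y:(x/1.75+380,y/1.75)
def pr(n,v): print(n,np.round(v,4))
for n,z,p in [("tall",.110,c4(257,383)),("short",.066,c4(212,83)),("hall",.034,(420,298))]:
    q={"tall":(212.9,249.4),"short":(225.3,303.3),"hall":(238.6,208.8)}[n]
    pr(n,[*tri((t,q),(W[4],p)),*at_z(W[4],p,z)[:2],*at_z(t,q,z)[:2]])
pr("dome",[*tri((t,(491.6,252.6)),(W[1],(356,111))),*at_z(W[1],(356,111),.048)[:2]])
pr("block",[*tri((t,(491.9,300.5)),(W[1],(348,236))),*at_z(W[1],(348,236),.040)[:2]])
def yaw(w,p,q,z):
    d=at_z(w,q,z)-at_z(w,p,z);return np.degrees(np.arctan2(d[1],d[0]))
pr("yaw tall",[yaw(W[4],c4(235,328),c4(192,388),.094),yaw(W[4],c4(192,388),c4(250,427),.094)])
pr("yaw short",[yaw(W[4],c4(162,60),c4(166,135),.05),yaw(W[4],c4(166,135),c4(240,122),.05)])
# base
obs=[(2,(253,82),45,50),(2,(362,80),45,-50),(2,(266,179),-45,50),(2,(363,178),-45,-50),(2,(163,272),-140,160),(2,(467,267),-140,-160),
(4,(100,195),-45,-50),(4,(196,203),-45,50),(4,(109,272),45,-50),(4,(197,281),45,50),(4,(308,110),-140,160),(4,(298,363),140,160)]
P=np.array([at_z(W[i],p,.012)[:2] for i,p,*_ in obs]);M=np.array([o[2:] for o in obs])/1000
print(P.round(3).tolist())
for sel in (slice(0,6),slice(6,12),slice(0,12)):
    a,b=M[sel],P[sel];am,bm=a.mean(0),b.mean(0);A=a-am;B=b-bm
    th=np.arctan2((A[:,0]*B[:,1]-A[:,1]*B[:,0]).sum(),(A*B).sum());r=np.array([[np.cos(th),-np.sin(th)],[np.sin(th),np.cos(th)]])
    pr("base",[*(bm-r@am),np.degrees(th)]);
pr("res",(P-(bm-r@am)-M@r.T)*1000)
Rt=R.from_quat([0,1,0,0]);pr("rotcorr(norm)",(Rt*R.from_quat(bot.get_obs()["tool_rot"]).inv()).as_rotvec()/(np.pi/4))
E
python3 meas.py
python3 - <<'E'
from h import *
a=cv2.imread("pics/w1.png")[80:290,300:420];b=cv2.imread("pics/w2.png")[0:290,140:490]
c=np.zeros((600,800,3),np.uint8);a=cv2.resize(a,None,fx=2,fy=2);b=cv2.resize(b,None,fx=1.5,fy=1.5)
c[:420,:240]=a;c[:435,250:775]=b;cv2.imwrite("pics/c3.png",c)
E
```

```text
tall [0.5014 0.337  0.1372 0.5067 0.3496 0.5043 0.3426]
short [0.381  0.3198 0.065  0.3818 0.3206 0.3803 0.3187]
hall [0.6157 0.2986 0.026  0.6122 0.2969 0.6143 0.297 ]
dome [ 0.5086 -0.328   0.0341  0.5094 -0.3267]
block [ 0.3911 -0.3249  0.0316  0.3949 -0.3226]
yaw tall [-25.0611  62.3517]
yaw short [ 13.5401 104.503 ]
[[0.63, 0.064], [0.632, -0.038], [0.54, 0.055], [0.541, -0.041], [0.441, 0.168], [0.447, -0.153], [0.542, -0.04], [0.541, 0.061], [0.626, -0.036], [0.627, 0.061], [0.441, 0.169], [0.716, 0.177]]
base [0.585  0.0101 1.308 ]
base [0.5835 0.012  1.6841]
base [0.5842 0.0112 1.6312]
res [[ 1.8256  1.1478]
 [ 0.8826 -0.173 ]
 [ 1.7171 -4.9446]
 [ 0.0342 -0.9694]
 [ 1.43    0.8518]
 [-1.4402 -0.6457]
 [ 1.0069  0.2298]
 [ 2.9576  0.6943]
 [-4.3176  1.5568]
 [-1.0031 -1.2018]
 [ 0.924   1.4107]
 [-4.017   2.0433]]
rotcorr(norm) [ 0.055   0.0035 -0.1054]
```

View pics/c3.png

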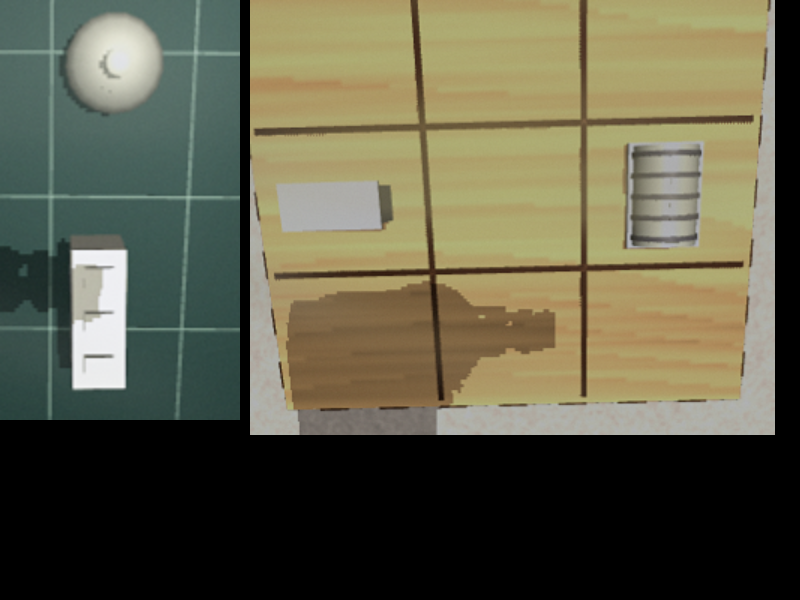

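The close crop confirms the choice: white drum at w4 (420,298), tall tower top (527,219), short tower top (501,47), dome lantern w1 (356,111), block roof (349,239). I'll go above the hall next.

Call:
step_arm(
  targets="1 0.188 0.186 -0.3 0.055 0.003 -0.105;1 0.188 0.186 -0.3 0.055 0.003 -0.105;1 0.188 0.186 -0.3 0.055 0.003 -0.105;1 0.188 0.186 -0.3 0.055 0.003 -0.105;1 0.188 0.186 -0.3 0.055 0.003 -0.105;1 0.188 0.186 -0.3 0.055 0.003 -0.105;1 0.188 0.186 -0.3 0.055 0.003 -0.105;1 0.188 0.186 -0.3 0.055 0.003 -0.105",
)

```text
clock: 5.88
eef_pos: [0.6129, 0.2967, 0.1317]
tool_rot: [0.002, 1.0, -0.0, 0.0]
ft_force: [-1.0, 0.1, 0.8]
grip_width: 0.0855
grasp_force: 0.0
```

```bash
python3 snap.py w5
python3 - <<'E'
from h import *
import pickle
w=pickle.load(open("w5.pkl","rb"));im=cv2.imread("pics/w5.png")
print(bot.get_obs()["tool_rot"])
for P,c in [((.613,.297,.034),(0,0,255)),((.5067,.3496,.11),(255,0,0)),((.5043,.3426,.11),(0,255,0))]:
    p=proj(w,P)[0];print(p);cv2.circle(im,tuple(int(v) for v in p),3,c,-1)
a=np.linspace(0,6.283,60);C=np.c_[.613+.028*np.cos(a),.297+.028*np.sin(a),a*0+.034]
cv2.polylines(im,[proj(w,C).astype(int)],True,(0,0,255),1)
cv2.imwrite("pics/w5a.png",im)
E
```

```text
[0.54120321 0.29690728 0.27428579] [0.6134532  0.29669547 0.13330354]
[2.10366841e-03 9.99996882e-01 4.05969669e-04 1.28251399e-03]
[326.57294306 243.9972045 ]
[472.74881028  20.17214666]
[453.80679064  12.72347682]
```

View pics/w5a.png

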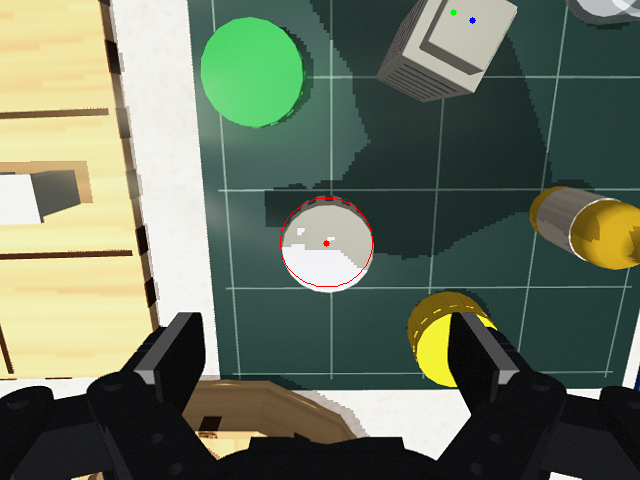

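Call:
step_arm(
  targets="1 0.006 0.001 -0.2 0 0 0;1 0.006 0.001 -0.2 0 0 0;1 0.006 0.001 -0.2 0 0 0;1 0.006 0.001 -0.26 0 0 0;1 0.006 0.001 -0.26 0 0 0;-1 0.006 0.001 -0.26 0 0 0;-1 0.006 0.001 -0.26 0 0 0;-1 0.006 0.001 -0.26 0 0 0;-1 0.006 0.001 -0.26 0 0 0;-1 0.006 0.001 -0.26 0 0 0",
)

```text
clock: 6.77
eef_pos: [0.6187, 0.2982, 0.0059]
tool_rot: [0.002, 1.0, 0.001, 0.004]
ft_force: [-0.6, -0.6, 7.4]
grip_width: 0.0544
grasp_force: 64.3
```

Call:
step_arm(
  targets="-1 0 0 0.08 0 0 0;-1 0 0 0.18 0 0 0;-1 0 0 0.18 0 0 0;-1 -0.066 -0.57 0.18 0 0 0;-1 -0.066 -0.57 0.18 0 0 0;-1 -0.066 -0.57 0.18 0 0 0;-1 -0.066 -0.57 0.18 0 0 0;-1 -0.066 -0.57 0.18 0 0 0;-1 -0.066 -0.57 0.18 0 0 0;-1 -0.066 -0.57 0.18 0 0 0",
)

```text
clock: 7.6
eef_pos: [0.5834, 0.0097, 0.0933]
tool_rot: [0.002, 1.0, -0.0, 0.002]
ft_force: [0.8, -0.3, -0.7]
grip_width: 0.0543
grasp_force: 63.5
```

Call:
step_arm(
  targets="-1 0 0 0 0 0 0;-1 0 0 0 0 0 0;-1 0 0 0 0 0 0",
)

```text
clock: 7.85
eef_pos: [0.5839, 0.0122, 0.0927]
tool_rot: [0.002, 1.0, 0.0, 0.001]
ft_force: [0.1, 0.4, -0.2]
grip_width: 0.0544
grasp_force: 63.6
```

```bash
python3 snap.py w6
python3 - <<'E'
from h import *
import pickle
w=pickle.load(open("w6.pkl","rb"));im=cv2.imread("pics/w6.png")
o=bot.get_obs();print(o["tool_rot"],o["ft_force"],o["joint_pos"]);e=o["eef_pos"]
a=np.linspace(0,6.283,60)
for c,dx in(((0,0,255),0),):
  C=np.c_[e[0]+dx+.028*np.cos(a),e[1]+.028*np.sin(a),a*0+e[2]+.034-.0045]
  cv2.polylines(im,[proj(w,C).astype(int)],True,c,1)
c,s=np.cos(.0285),np.sin(.0285)
for x in(-140,-45,45,140):
  for y in(-160,-50,50,160):
    p=proj(w,(.584+(c*x-s*y)/1000,.011+(s*x+c*y)/1000,.012))[0];cv2.circle(im,tuple(int(v) for v in p),3,(255,0,255),-1)
cv2.imwrite("pics/w6a.png",im)
E
```

```text
[0.51182294 0.01232893 0.23511876] [0.58384054 0.0129856  0.09237908]
[1.49038924e-03 9.99998147e-01 2.06030165e-04 1.20123526e-03] [ 0.74559745  0.29136885 -0.9863062 ] [2.20533293e-02 4.94550393e-01 3.19881490e-03 1.07703324e+00
 3.55388007e-04 2.50345397e-02]
```

View pics/w6a.png

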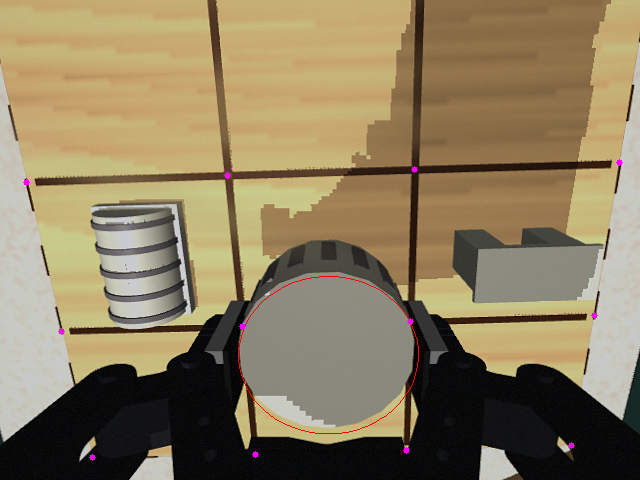

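Call:
step_arm(
  targets="-1 0.003 -0.003 -0.06 0 0 0;-1 0.003 -0.003 -0.11 0 0 0;-1 0.003 -0.003 -0.135 0 0 0;-1 0.003 -0.003 -0.148 0 0 0;-1 0.003 -0.003 -0.148 0 0 0;-1 0.003 -0.003 -0.148 0 0 0;0.6 0.003 -0.003 -0.148 0 0 0;0.6 0.003 -0.003 -0.148 0 0 0;0.6 0.003 -0.003 -0.148 0 0 0;0.6 0.003 -0.003 -0.148 0 0 0",
)

```text
clock: 8.73
eef_pos: [0.5847, 0.0109, 0.0174]
tool_rot: [0.002, 1.0, -0.0, 0.0]
ft_force: [0.7, 0.6, -0.9]
grip_width: 0.0683
grasp_force: 0.0
```

Call:
step_arm(
  targets="0.6 0 0 0.07 0 0 0;0.6 0 0 0.15 0 0 0;1 0 0 0.225 0 0 0;1 -0.152 -0.676 0.225 0 0 0;1 -0.152 -0.676 0.225 0 0 0;1 -0.152 -0.676 0.225 0 0 0;1 -0.152 -0.676 0.225 0 0 0;1 -0.152 -0.676 0.225 0 0 0;1 -0.152 -0.676 0.225 0 0 0;1 -0.152 -0.676 0.225 0 0 0",
)

```text
clock: 9.57
eef_pos: [0.5198, -0.2759, 0.13]
tool_rot: [0.002, 1.0, -0.0, 0.0]
ft_force: [0.2, 0.0, 0.7]
grip_width: 0.0853
grasp_force: 0.0
```

Call:
step_arm(
  targets="1 0 0 0 0 0 0;1 0 0 0 0 0 0;1 0 0 0 0 0 0;1 0 0 0 0 0 0",
)

```text
clock: 9.9
eef_pos: [0.5207, -0.2728, 0.1297]
tool_rot: [0.001, 1.0, 0.0, 0.0]
ft_force: [-0.0, -0.1, 1.1]
grip_width: 0.0855
grasp_force: 0.0
```

```bash
python3 snap.py w7
python3 - <<'E'
from h import *
import pickle
w=pickle.load(open("w7.pkl","rb"));im=cv2.imread("pics/w7.png")
o=bot.get_obs();print(o["tool_rot"],o["joint_pos"])
a=np.linspace(0,6.283,60);x,y=.509,-.327
for r,z in((.023,0),(.023,.018),(.006,.048)):
  cv2.polylines(im,[proj(w,np.c_[x+r*np.cos(a),y+r*np.sin(a),a*0+z]).astype(int)],True,(0,0,255),1)
q=np.array([[35,13],[35,-13],[-35,-13],[-35,13]])/1000
cv2.polylines(im,[proj(w,np.c_[q+[.3935,-.323],q[:,0]*0+.04]).astype(int)],True,(255,0,0),1)
cv2.imwrite("pics/w7a.png",im)
E
```

```text
[ 0.44905793 -0.27283549  0.2723761 ] [ 0.52092315 -0.27250948  0.12978603]
[8.82775616e-04 9.99999599e-01 1.45082858e-04 3.19580262e-05] [-4.82126406e-01  4.72287369e-01  7.15650901e-02  1.17015170e+00
  2.86794266e-04 -4.80360866e-01]
```

View pics/w7a.png

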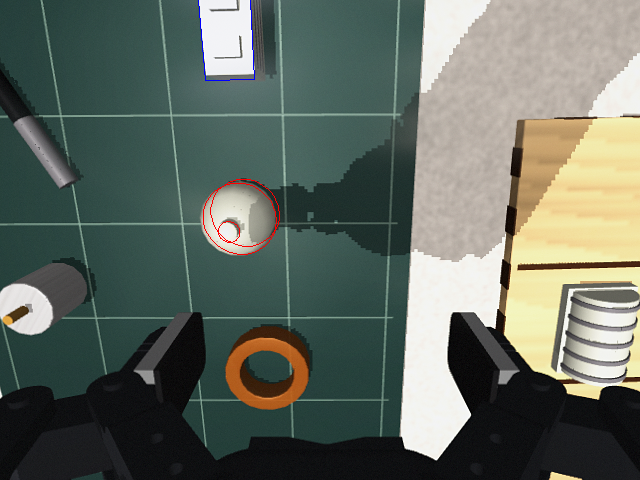

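Call:
step_arm(
  targets="1 -0.024 -0.109 0 0 0 0;1 -0.024 -0.109 -0.07 0 0 0;1 -0.024 -0.109 -0.15 0 0 0;1 -0.024 -0.109 -0.22 0 0 0;1 -0.024 -0.109 -0.259 0 0 0;1 -0.024 -0.109 -0.259 0 0 0;1 -0.024 -0.109 -0.259 0 0 0;-1 -0.024 -0.109 -0.259 0 0 0;-1 -0.024 -0.109 -0.259 0 0 0;-1 -0.024 -0.109 -0.259 0 0 0",
)

```text
clock: 10.78
eef_pos: [0.5104, -0.3291, 0.0028]
tool_rot: [0.002, 1.0, -0.001, 0.002]
ft_force: [-0.2, -0.2, -0.1]
grip_width: 0.0514
grasp_force: 0.0
```

Call:
step_arm(
  targets="-1 0 0 0 0 0 0;-1 0 0 0 0 0 0;-1 0 0 0 0 0 0",
)

```text
clock: 11.03
eef_pos: [0.5104, -0.3294, 0.003]
tool_rot: [0.002, 1.0, -0.001, 0.002]
ft_force: [0.4, -0.1, 5.7]
grip_width: 0.0437
grasp_force: 61.6
```

Call:
step_arm(
  targets="-1 0 0 0.05 0 0 0;-1 0 0 0.13 0 0 0;-1 0 0 0.2 0 0 0;-1 0.05 0.2 0.22 0 0 0;-1 0.149 0.68 0.22 0 0 0;-1 0.149 0.68 0.22 0 0 0;-1 0.149 0.68 0.22 0 0 0;-1 0.149 0.68 0.22 0 0 0;-1 0.149 0.68 0.22 0 0 0;-1 0.149 0.68 0.22 0 0 0",
)

```text
clock: 11.87
eef_pos: [0.5714, -0.042, 0.1102]
tool_rot: [0.002, 1.0, -0.0, 0.001]
ft_force: [1.2, -0.9, -0.1]
grip_width: 0.0442
grasp_force: 61.3
```

Call:
step_arm(
  targets="-1 0.03 0.18 0 0 0 0;-1 0.03 0.18 0 0 0 0;-1 0.03 0.18 0 0 0 0;-1 0.03 0.18 0 0 0 0;-1 0.03 0.18 0 0 0 0;-1 0.03 0.18 0 0 0 0",
)

```text
clock: 12.37
eef_pos: [0.5859, 0.0447, 0.1094]
tool_rot: [0.003, 1.0, -0.0, 0.0]
ft_force: [0.1, -0.3, -0.0]
grip_width: 0.0434
grasp_force: 61.3
```

```bash
python3 snap.py w8
python3 - <<'E'
from h import *
import pickle
w=pickle.load(open("w8.pkl","rb"));im=cv2.imread("pics/w8.png")
o=bot.get_obs();print(o["tool_rot"],o["grip_width"]);e=o["eef_pos"]
a=np.linspace(0,6.283,60)
def circ(x,y,r,z,c): cv2.polylines(im,[proj(w,np.c_[x+r*np.cos(a),y+r*np.sin(a),a*0+z]).astype(int)],True,c,1)
circ(.5833,.0105,.028,.046,(255,0,0))
for r,z in((.006,.048),(.023,.018),(.023,0)): circ(e[0]-.0014,e[1],r,e[2]-.003+z,(0,0,255))
cv2.imwrite("pics/w8a.png",im)
E
```

```text
[0.51418156 0.0451199  0.25206105] [0.5859202  0.04437382 0.10940579]
[ 3.06457769e-03  9.99995247e-01 -3.25933572e-04  9.33171344e-05] 0.04330400054436244
```

View pics/w8a.png

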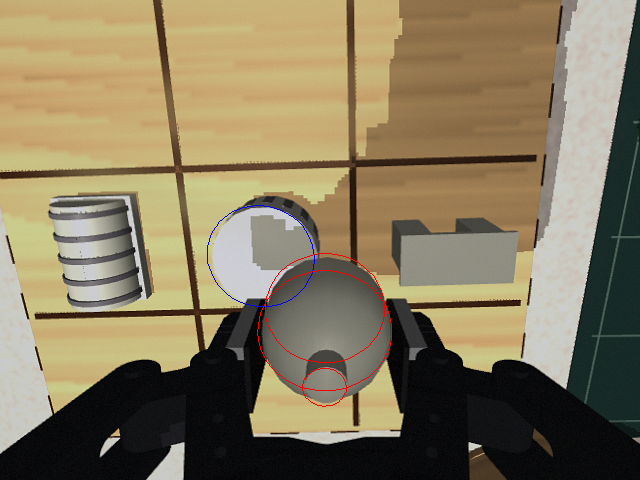

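Call:
step_arm(
  targets="-1 0 -0.068 0 0 0 0;-1 0 -0.068 0 0 0 0;-1 0 -0.068 -0.05 0 0 0;-1 0 -0.068 -0.1 0 0 0;-1 0 -0.068 -0.112 0 0 0;-1 0 -0.068 -0.119 0 0 0;-1 0 -0.068 -0.119 0 0 0;-1 0 -0.068 -0.119 0 0 0",
)

```text
clock: 13.08
eef_pos: [0.5866, 0.0112, 0.0506]
tool_rot: [0.003, 1.0, -0.0, 0.001]
ft_force: [0.3, 0.1, -0.5]
grip_width: 0.0437
grasp_force: 61.3
```

Call:
step_arm(
  targets="-1 -0.001 -0.001 -0.003 0 0 0;-1 -0.001 -0.001 -0.003 0 0 0;-1 -0.001 -0.001 -0.003 0 0 0;0.4 -0.001 -0.001 -0.003 0 0 0;0.4 -0.001 -0.001 -0.003 0 0 0;0.4 -0.001 -0.001 -0.003 0 0 0;0.4 -0.001 -0.001 0.04 0 0 0;0.4 -0.001 -0.001 0.12 0 0 0;0.8 -0.001 -0.001 0.19 0 0 0;1 -0.001 -0.001 0.27 0 0 0",
)

```text
clock: 13.92
eef_pos: [0.5845, 0.0118, 0.185]
tool_rot: [0.002, 1.0, -0.0, -0.001]
ft_force: [0.9, 0.3, 0.0]
grip_width: 0.0815
grasp_force: 0.0
```

Call:
step_arm(
  targets="1 -0.17 0.58 0.13 0 0 -0.56;1 -0.17 0.58 0.13 0 0 -0.56;1 -0.17 0.58 0.13 0 0 -0.56;1 -0.17 0.58 0.13 0 0 -0.56;1 -0.17 0.58 0.13 0 0 -0.56;1 -0.17 0.58 0.13 0 0 -0.56;1 -0.17 0.58 0.13 0 0 -0.56;1 -0.17 0.58 0.13 0 0 -0.56;1 -0.17 0.58 0.13 0 0 -0.56;1 -0.17 0.58 0.13 0 0 -0.56",
)

```text
clock: 14.75
eef_pos: [0.5, 0.3032, 0.2498]
tool_rot: [0.218, 0.976, -0.0, 0.0]
ft_force: [0.5, 0.7, -1.1]
grip_width: 0.0856
grasp_force: 0.0
```

```bash
python3 snap.py w9
python3 - <<'E'
from h import *
import pickle
w=pickle.load(open("w9.pkl","rb"));im=cv2.imread("pics/w9.png")
o=bot.get_obs();print(o["tool_rot"],o["joint_pos"])
def sq(x,y,yaw,h,z,c):
  q=np.array([[h,h],[h,-h],[-h,-h],[-h,h]]);a=np.radians(yaw);q=q@np.array([[np.cos(a),np.sin(a)],[-np.sin(a),np.cos(a)]])
  cv2.polylines(im,[proj(w,np.c_[q+[x,y],q[:,0]*0+z]).astype(int)],True,c,1)
for z,h in((.11,.012),(.094,.017),(0,.017)): sq(.5065,.348,-26,h,z,(0,0,255))
for z,h in((.066,.012),(.05,.017),(0,.017)): sq(.3815,.320,14,h,z,(0,0,255))
cv2.imwrite("pics/w9a.png",im)
E
```

```text
[0.43509509 0.33380682 0.39237495] [0.50029644 0.3017957  0.2494125 ]
[ 2.19370914e-01  9.75641373e-01 -5.56523236e-04  6.31573180e-05] [ 5.43256593e-01  4.06532905e-01  2.85070698e-01  1.45001331e+00
 -8.90799452e-04  9.85596228e-01]
```

View pics/w9a.png

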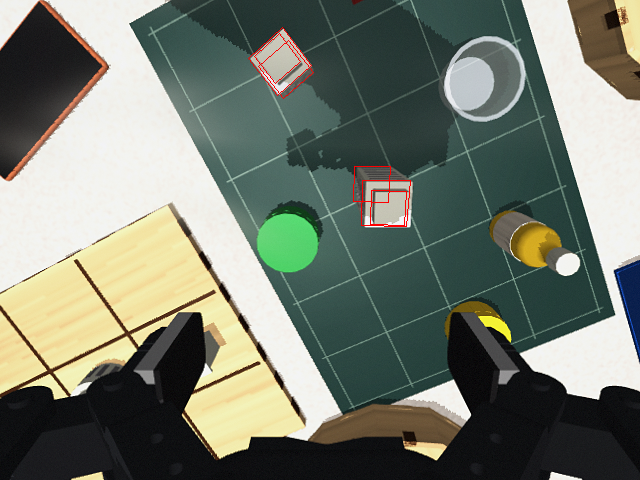

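Call:
step_arm(
  targets="1 0.015 0.092 0 0 0 0;1 0.015 0.092 -0.03 0 0 0;1 0.015 0.092 -0.1 0 0 0;1 0.015 0.092 -0.18 0 0 0;1 0.015 0.092 -0.25 0 0 0;1 0.015 0.092 -0.32 0 0 0;1 0.015 0.092 -0.38 0 0 0;1 0.015 0.092 -0.4 0 0 0;1 0.015 0.092 -0.4 0 0 0;1 0.015 0.092 -0.4 0 0 0",
)

```text
clock: 15.63
eef_pos: [0.5088, 0.3467, 0.0501]
tool_rot: [0.221, 0.975, -0.0, 0.0]
ft_force: [0.3, -0.5, 1.2]
grip_width: 0.0853
grasp_force: 0.0
```

Call:
step_arm(
  targets="-1 0 0 0 0 0 0;-1 0 0 0 0 0 0;-1 0 0 0 0 0 0;-1 0 0 0 0 0 0;-1 0 0 0 0 0 0;-1 0 0 0 0 0 0;-1 0 0 0 0 0 0",
)

```text
clock: 16.22
eef_pos: [0.5089, 0.3483, 0.0513]
tool_rot: [0.22, 0.976, 0.001, 0.001]
ft_force: [-0.7, -0.7, 5.6]
grip_width: 0.0334
grasp_force: 59.8
```

Call:
step_arm(
  targets="-1 0 0 0.06 0 0 0;-1 0 0 0.14 0 0 0;-1 0 0 0.22 0 0 0;-1 0 0 0.26 0 0 0;-1 0.2 -0.4 0.26 0 0 0.6;-1 0.2 -0.4 0.26 0 0 0.6;-1 0.2 -0.4 0.26 0 0 0.6;-1 0.2 -0.4 0.26 0 0 0.6;-1 0.2 -0.4 0.26 0 0 0.6;-1 0.2 -0.4 0.26 0 0 0.6",
)

```text
clock: 17.05
eef_pos: [0.6094, 0.1433, 0.1794]
tool_rot: [-0.012, 1.0, -0.001, 0.0]
ft_force: [0.4, -0.0, -0.4]
grip_width: 0.0334
grasp_force: 60.0
```

Call:
step_arm(
  targets="-1 0.136 -0.468 0 0 0 0;-1 0.136 -0.468 0 0 0 0;-1 0.136 -0.468 0 0 0 0;-1 0.136 -0.468 0 0 0 0;-1 0.136 -0.468 0 0 0 0;-1 0.136 -0.468 0 0 0 0;-1 0.136 -0.468 0 0 0 0;-1 0.136 -0.468 0 0 0 0;-1 0.136 -0.468 0 0 0 0;-1 0.136 -0.468 0 0 0 0",
)

```text
clock: 17.88
eef_pos: [0.6758, -0.085, 0.1795]
tool_rot: [-0.015, 1.0, 0.0, -0.0]
ft_force: [0.1, 0.4, -0.7]
grip_width: 0.0334
grasp_force: 60.1
```

```bash
python3 snap.py w10
python3 - <<'E'
from h import *
import pickle
w=pickle.load(open("w10.pkl","rb"));im=cv2.imread("pics/w10.png")
o=bot.get_obs();e=o["eef_pos"];print(e,o["tool_rot"],o["joint_pos"],o["grip_width"])
def sq(x,y,yaw,h,z,c):
  q=np.array([[h,h],[h,-h],[-h,-h],[-h,h]]);a=np.radians(yaw);q=q@np.array([[np.cos(a),np.sin(a)],[-np.sin(a),np.cos(a)]])
  cv2.polylines(im,[proj(w,np.c_[q+[x,y],q[:,0]*0+z]).astype(int)],True,c,1)
for z,h in((.11,.012),(.094,.017),(0,.017)): sq(e[0],e[1],1.6,h,e[2]-.0513+z,(0,0,255))
sq(.677,-.086,1.6,.017,.012,(255,0,0))
cv2.imwrite("pics/w10a.png",im)
E
```

```text
[ 0.60418776 -0.08725692  0.32213749] [ 0.67584558 -0.08467639  0.1796716 ]
[ 0.67584558 -0.08467639  0.1796716 ] [-1.48367957e-02  9.99889914e-01  1.05382158e-04 -1.36928462e-04] [-1.24716112e-01  6.36822392e-01  4.81265336e-01  1.41553978e+00
  1.70621558e-04 -1.54390819e-01] 0.03313965778792648
```

View pics/w10a.png

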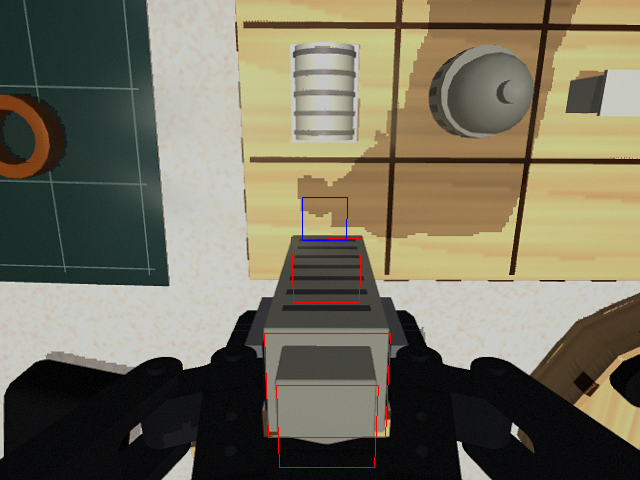

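Call:
step_arm(
  targets="-1 0.002 -0.003 -0.06 0 0 0;-1 0.002 -0.003 -0.13 0 0 0;-1 0.002 -0.003 -0.19 0 0 0;-1 0.002 -0.003 -0.22 0 0 0;-1 0.002 -0.003 -0.23 0 0 0;-1 0.002 -0.003 -0.232 0 0 0;-1 0.002 -0.003 -0.232 0 0 0;-1 0.002 -0.003 -0.232 0 0 0",
)

```text
clock: 18.6
eef_pos: [0.6777, -0.0868, 0.0645]
tool_rot: [-0.015, 1.0, -0.0, 0.001]
ft_force: [0.2, 0.0, -0.9]
grip_width: 0.0334
grasp_force: 60.4
```

Call:
step_arm(
  targets="-1 0 0 -0.002 0 0 0;-1 0 0 -0.002 0 0 0;0.5 0 0 -0.002 0 0 0;0.5 0 0 -0.002 0 0 0;0.5 0 0 -0.002 0 0 0;0.5 0 0 -0.002 0 0 0;0.5 0 0 0.05 0 0 0;0.5 0 0 0.13 0 0 0;0.6 0 0 0.21 0 0 0;1 0 0 0.28 0 0 0",
)

```text
clock: 19.43
eef_pos: [0.6772, -0.088, 0.2062]
tool_rot: [-0.014, 1.0, -0.0, 0.001]
ft_force: [0.7, 0.3, 0.6]
grip_width: 0.0789
grasp_force: 0.0
```

Call:
step_arm(
  targets="0.5 -0.591 0.816 0 0 0 0.275;0.5 -0.591 0.816 0 0 0 0.275;0.5 -0.591 0.816 0 0 0 0.275;0.5 -0.591 0.816 0 0 0 0.275;0.5 -0.591 0.816 0 0 0 0.275;0.5 -0.591 0.816 0 0 0 0.275;0.5 -0.591 0.816 0 0 0 0.275;0.5 -0.591 0.816 0 0 0 0.275;0.5 -0.591 0.816 0 0 0 0.275;0.5 -0.591 0.816 0 0 0 0.275",
)

```text
clock: 20.27
eef_pos: [0.4314, 0.2509, 0.2042]
tool_rot: [-0.121, 0.993, 0.0, 0.001]
ft_force: [0.5, 1.1, -0.0]
grip_width: 0.0639
grasp_force: 0.0
```

Run:
```python
from h import *
s=bot.camera_info("scene");print(at_z(s,(337,117),0),bot.get_obs()["eef_pos"])
```

```text
[0.3525781  0.39032222 0.        ] [0.43143216 0.25087722 0.20421592]
```

Call:
step_arm(
  targets="0.5 -0.1 0.138 0 0 0 0;0.5 -0.1 0.138 0 0 0 0;0.5 -0.1 0.138 -0.02 0 0 0;0.5 -0.1 0.138 -0.1 0 0 0;0.5 -0.1 0.138 -0.18 0 0 0;0.5 -0.1 0.138 -0.26 0 0 0;0.5 -0.1 0.138 -0.33 0 0 0;0.5 -0.1 0.138 -0.38 0 0 0;0.5 -0.1 0.138 -0.386 0 0 0;0.5 -0.1 0.138 -0.386 0 0 0",
)

```text
clock: 21.1
eef_pos: [0.3818, 0.3173, 0.0094]
tool_rot: [-0.121, 0.993, -0.001, -0.002]
ft_force: [0.7, 0.3, 0.8]
grip_width: 0.0641
grasp_force: 0.0
```

Call:
step_arm(
  targets="-1 0 0 0 0 0 0;-1 0 0 0 0 0 0;-1 0 0 0 0 0 0;-1 0 0 0 0 0 0;-1 0 0 0 0 0 0;-1 0 0 0 0 0 0",
)

```text
clock: 21.6
eef_pos: [0.3846, 0.32, 0.0131]
tool_rot: [-0.121, 0.993, 0.001, 0.003]
ft_force: [0.4, -0.4, 5.6]
grip_width: 0.0333
grasp_force: 60.2
```

Call:
step_arm(
  targets="-1 0 0 0.05 0 0 0;-1 0 0 0.13 0 0 0;-1 0 0 0.2 0 0 0;-1 0.217 -0.423 0.2 0 0 -0.275;-1 0.217 -0.423 0.2 0 0 -0.275;-1 0.217 -0.423 0.2 0 0 -0.275;-1 0.217 -0.423 0.2 0 0 -0.275;-1 0.217 -0.423 0.2 0 0 -0.275;-1 0.217 -0.423 0.2 0 0 -0.275;-1 0.217 -0.423 0.2 0 0 -0.275",
)

```text
clock: 22.43
eef_pos: [0.494, 0.1025, 0.1118]
tool_rot: [-0.01, 1.0, -0.001, 0.002]
ft_force: [1.0, -0.1, -0.5]
grip_width: 0.0333
grasp_force: 59.8
```

Call:
step_arm(
  targets="-1 0 0 0 0 0 0;-1 0 0 0 0 0 0;-1 0 0 0 0 0 0",
)

```text
clock: 22.68
eef_pos: [0.4907, 0.1081, 0.111]
tool_rot: [-0.015, 1.0, 0.0, 0.0]
ft_force: [-0.9, 0.1, -0.4]
grip_width: 0.0331
grasp_force: 59.8
```

```bash
python3 snap.py w11
python3 - <<'E'
from h import *
import pickle
w=pickle.load(open("w11.pkl","rb"));im=cv2.imread("pics/w11.png")
o=bot.get_obs();e=o["eef_pos"];print(e,o["tool_rot"],o["grip_width"])
def sq(x,y,yaw,h,z,c):
  q=np.array([[h,h],[h,-h],[-h,-h],[-h,h]]);a=np.radians(yaw);q=q@np.array([[np.cos(a),np.sin(a)],[-np.sin(a),np.cos(a)]])
  cv2.polylines(im,[proj(w,np.c_[q+[x,y],q[:,0]*0+z]).astype(int)],True,c,1)
for z,h in((.066,.012),(.05,.017),(0,.017)): sq(e[0],e[1],1.6,h,e[2]-.0131+z,(0,0,255))
sq(.491,.1085,1.6,.017,.012,(255,0,0))
cv2.imwrite("pics/w11a.png",im)
E
```

```text
[0.41900154 0.10579869 0.25359371] [0.49066655 0.10827014 0.11091955]
[0.49066655 0.10827014 0.11091955] [-1.48536038e-02  9.99889671e-01  4.85500877e-05  1.14301107e-04] 0.03324267032177723
```

View pics/w11a.png

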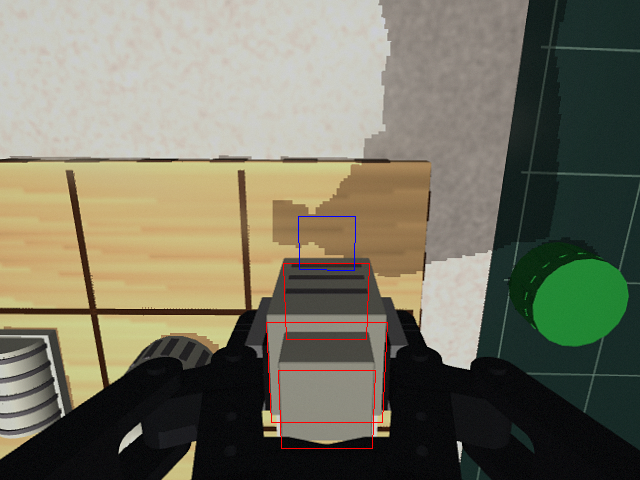

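Call:
step_arm(
  targets="-1 0.004 0 -0.07 0 0 0;-1 0.004 0 -0.13 0 0 0;-1 0.004 0 -0.16 0 0 0;-1 0.004 0 -0.171 0 0 0;-1 0.004 0 -0.172 0 0 0;-1 0.004 0 -0.172 0 0 0;-1 0.004 0 -0.172 0 0 0",
)

```text
clock: 23.32
eef_pos: [0.4933, 0.1082, 0.0251]
tool_rot: [-0.015, 1.0, 0.0, 0.001]
ft_force: [-0.1, 0.1, 0.3]
grip_width: 0.0335
grasp_force: 60.4
```

Call:
step_arm(
  targets="0.3 0 0 0 0 0 0;0.3 0 0 0 0 0 0;0.3 0 0 0 0 0 0;0.3 0 0 0 0 0 0;0.3 0 0 0.06 0 0 0;0.3 0 0 0.14 0 0 0;0.3 0 0 0.22 0 0 0;0.3 0 -0.1 0.26 0 0 0;0.3 -0.1 -0.3 0.26 0 0 0;0.3 -0.1 -0.3 0.26 0 0 0",
)

```text
clock: 24.15
eef_pos: [0.4606, -0.0084, 0.1552]
tool_rot: [-0.015, 1.0, -0.0, 0.003]
ft_force: [-0.5, -1.5, -0.6]
grip_width: 0.0554
grasp_force: 0.0
```

Run:
```python
from h import *
import pickle
w=pickle.load(open("w1.pkl","rb"));P=[at_z(w,(300+x/2,80+y/2),.04) for x,y in((71,249),(126,249),(126,388),(73,389))]
print(np.round(P,4),np.mean(P,0));
for a,b in((3,0),(2,1)): d=P[b]-P[a];print(np.degrees(np.arctan2(d[1],d[0])))
print(bot.get_obs()["eef_pos"])
```

```text
[[ 0.4255 -0.3102  0.04  ]
 [ 0.4257 -0.3361  0.04  ]
 [ 0.3561 -0.3383  0.04  ]
 [ 0.3554 -0.3122  0.04  ]] [ 0.39067099 -0.32418413  0.04      ]
1.5930724170639972
1.8548179250093204
[ 0.46062575 -0.00836719  0.15519488]
```

Call:
step_arm(
  targets="0.3 -0.104 -0.564 0 0 0 0;0.3 -0.104 -0.564 0 0 0 0;0.3 -0.104 -0.564 0 0 0 0;0.3 -0.104 -0.564 0 0 0 0;0.3 -0.104 -0.564 0 0 0 0;0.3 -0.104 -0.564 0 0 0 0;0.3 -0.104 -0.564 0 0 0 0;0.3 -0.104 -0.564 0 0 0 0;0.3 -0.104 -0.564 0 0 0 0;0.3 -0.104 -0.564 0 0 0 0",
)

```text
clock: 24.98
eef_pos: [0.4067, -0.2893, 0.1531]
tool_rot: [-0.013, 1.0, 0.0, -0.0]
ft_force: [-0.1, 0.7, -0.0]
grip_width: 0.0555
grasp_force: 0.0
```

Call:
step_arm(
  targets="0.3 -0.031 -0.069 0 0 0 0;0.3 -0.031 -0.069 0 0 0 0;0.3 -0.031 -0.069 -0.04 0 0 0;0.3 -0.031 -0.069 -0.12 0 0 0;0.3 -0.031 -0.069 -0.2 0 0 0;0.3 -0.031 -0.069 -0.26 0 0 0;0.3 -0.031 -0.069 -0.294 0 0 0;0.3 -0.031 -0.069 -0.294 0 0 0;0.3 -0.031 -0.069 -0.294 0 0 0",
)

```text
clock: 25.73
eef_pos: [0.3915, -0.3222, 0.0058]
tool_rot: [-0.015, 1.0, 0.001, -0.001]
ft_force: [-0.3, 0.2, 0.4]
grip_width: 0.0559
grasp_force: 0.0
```

Call:
step_arm(
  targets="-1 0 0 0 0 0 0;-1 0 0 0 0 0 0;-1 0 0 0 0 0 0;-1 0 0 0 0 0 0;-1 0 0 0 0 0 0;-1 0 0 0 0 0 0",
)

```text
clock: 26.23
eef_pos: [0.3933, -0.325, 0.0084]
tool_rot: [-0.014, 1.0, -0.001, 0.002]
ft_force: [0.5, -0.3, 6.8]
grip_width: 0.025
grasp_force: 59.7
```

Call:
step_arm(
  targets="-1 0 0 0.05 0 0 0;-1 0 0 0.13 0 0 0;-1 0 0 0.18 0 0 0;-1 0.05 0.35 0.18 0 0 0;-1 0.05 0.35 0.18 0 0 0;-1 0.05 0.35 0.18 0 0 0;-1 0.05 0.35 0.18 0 0 0;-1 0.205 0.667 0.18 0 0 0;-1 0.205 0.667 0.18 0 0 0;-1 0.205 0.667 0.18 0 0 0",
)

```text
clock: 27.07
eef_pos: [0.4687, -0.0442, 0.0973]
tool_rot: [-0.014, 1.0, -0.0, 0.001]
ft_force: [1.1, -0.9, -0.6]
grip_width: 0.0252
grasp_force: 59.2
```

Call:
step_arm(
  targets="-1 0.053 0.17 0 0 0 0;-1 0.053 0.17 0 0 0 0;-1 0.053 0.17 0 0 0 0;-1 0.053 0.17 0 0 0 0;-1 0.053 0.17 0 0 0 0",
)

```text
clock: 27.48
eef_pos: [0.4944, 0.0391, 0.0964]
tool_rot: [-0.014, 1.0, -0.0, -0.0]
ft_force: [0.4, -0.1, -1.4]
grip_width: 0.0255
grasp_force: 59.3
```

```bash
python3 snap.py w12
python3 - <<'E'
from h import *
import pickle
w=pickle.load(open("w12.pkl","rb"));im=cv2.imread("pics/w12.png")
o=bot.get_obs();e=o["eef_pos"];print(e,o["tool_rot"],o["grip_width"])
def bx(x,y,yaw,z,c):
  q=np.array([[35,13],[35,-13],[-35,-13],[-35,13]])/1000;a=np.radians(yaw);q=q@np.array([[np.cos(a),np.sin(a)],[-np.sin(a),np.cos(a)]])
  cv2.polylines(im,[proj(w,np.c_[q+[x,y],q[:,0]*0+z]).astype(int)],True,c,1)
for z in(0,.04): bx(e[0]-.002,e[1],1.6,e[2]-.0084+z,(0,0,255))
bx(.494,.0085,1.6,.012,(255,0,0))
cv2.imwrite("pics/w12a.png",im)
E
```

```text
[0.42269138 0.03701179 0.2390829 ] [0.49410459 0.0382435  0.09636147]
[0.49410459 0.0382435  0.09636147] [-1.34611189e-02  9.99909292e-01 -4.26933384e-04 -1.53219906e-04] 0.02528927670348879
```

View pics/w12a.png

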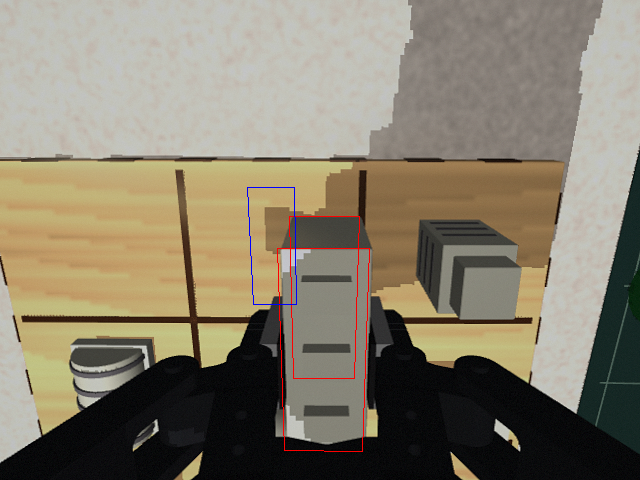

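Call:
step_arm(
  targets="-1 0.004 -0.06 0 0 0 0;-1 0.004 -0.06 0 0 0 0;-1 0.004 -0.06 -0.06 0 0 0;-1 0.004 -0.06 -0.12 0 0 0;-1 0.004 -0.06 -0.145 0 0 0;-1 0.004 -0.06 -0.151 0 0 0;-1 0.004 -0.06 -0.151 0 0 0;-1 0.004 -0.06 -0.151 0 0 0",
)

```text
clock: 28.2
eef_pos: [0.4961, 0.0074, 0.0209]
tool_rot: [-0.012, 1.0, -0.0, -0.0]
ft_force: [1.1, -0.1, 0.2]
grip_width: 0.0251
grasp_force: 60.6
```

Call:
step_arm(
  targets="-1 0 0 -0.001 0 0 0;0.1 0 0 -0.001 0 0 0;0.1 0 0 -0.001 0 0 0;0.1 0 0 -0.001 0 0 0;0.1 0 0 -0.001 0 0 0;0.1 0 0 0.06 0 0 0;0.1 0 0 0.14 0 0 0;0.1 0 0 0.22 0 0 0;0.1 0 0 0.3 0 0 0;0.1 -0.06 0 0.36 0 0 0",
)

```text
clock: 29.03
eef_pos: [0.4724, 0.0094, 0.2041]
tool_rot: [-0.014, 1.0, -0.0, 0.005]
ft_force: [1.8, 0.2, 1.6]
grip_width: 0.047
grasp_force: 0.0
```

Call:
step_arm(
  targets="0.1 -0.1 0 0.12 0 0 0;0.1 -0.1 0 0.12 0 0 0;0.1 -0.1 0 0.12 0 0 0;0.1 -0.1 0 0.12 0 0 0",
)

```text
clock: 29.37
eef_pos: [0.4177, 0.0093, 0.2626]
tool_rot: [-0.014, 1.0, -0.0, 0.003]
ft_force: [0.9, 0.3, -0.8]
grip_width: 0.0467
grasp_force: 0.0
```

```bash
python3 snap.py w13
python3 - <<'E'
from h import *
import pickle
w=pickle.load(open("w13.pkl","rb"));im=cv2.imread("pics/w13.png");s=bot.camera_info("scene");S=bot.camera("scene")[...,::-1].copy()
a=np.radians(1.63);c,sn=np.cos(a),np.sin(a)
def poly(I,wi,q,z,col,cx,cy):
  q=np.array(q)+[cx,cy];q=q@np.array([[c,sn],[-sn,c]])+[.584,.011]
  cv2.polylines(I,[proj(wi,np.c_[q,q[:,0]*0+z]).astype(int)],True,col,1)
sq=lambda u,v:[[u,v],[u,-v],[-u,-v],[-u,v]]
t=np.linspace(0,6.28,60);ci=lambda r:np.c_[r*np.cos(t),r*np.sin(t)]
for I,wi in((im,w),(S,s)):
  poly(I,wi,sq(.012,.012),.122,(0,0,255),.09,-.1);poly(I,wi,sq(.012,.012),.078,(0,0,255),-.09,.1)
  poly(I,wi,sq(.035,.013),.052,(0,0,255),-.09,0);poly(I,wi,ci(.028),.046,(0,0,255),0,0);poly(I,wi,ci(.006),.094,(0,0,255),0,0)
o=cv2.resize(S[150:390,220:460],(400,400));p=cv2.resize(im,(400,300))
C=np.zeros((400,800,3),np.uint8);C[:,:400]=o;C[:300,400:]=p;cv2.imwrite("pics/fin.png",C)
E
```

```text
[0.34517823 0.00714361 0.40484009] [0.41756152 0.00924914 0.261031  ]
```

View pics/fin.png

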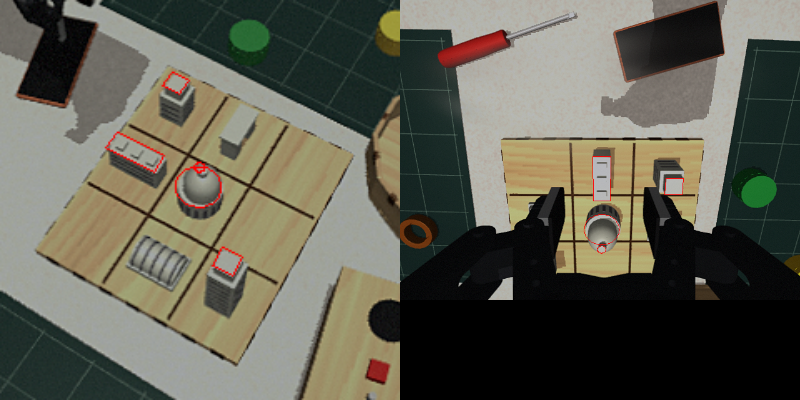

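All five pieces line up with their predicted outlines in both views: dome on the hall at about (199,178), towers at (176,83) and (228,262), block at (136,152). Everything is upright, so I'm handing in.

```bash
python3 -c "
from workcell import bot
print(bot.job_done())"
```

```text
the job is handed in; nothing more can be done
None
```

The job is handed in at about 29 s on the clock: the hall with the dome on top, both towers and the block stand upright in their plots, matching their predicted outlines in the last two camera views; no verdict came back.

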